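# Release the two-stage lid latch of a bead mill and open its guard lid

## Robot

A 7-joint arm with a two-finger parallel gripper is mounted at the origin on a cart in front of the work surface, level with it; the furniture and walls round the work are solid. World frame = base frame: x ahead of the robot, y to its left, z up, the work surface at z = 0. Lengths are in mm, angles in rad, forces in N, time in s.
With the tool pointing down it reaches from about 350 to 900 mm from the base axis. Payload 7.2 kg.
Tool frame: the origin (TCP) lies midway between the tips of the shut fingers; the grasp point (between the pads) lies bot.grasp_offset behind it (bot.grasp_offset is the distance from the TCP to the grasp point, in mm); z points along the fingers, y is the direction in which the jaws open and shut (so a half turn about z gives the same grasp; the last joint's range is limited). The gripper opens to 85 mm and grips with 20 to 120 N. Pads are 22 mm wide; open, the fingers measure 114 mm over their backs; the gripper's body (76 mm by 85 mm) begins 54 mm behind the grasp point. The pads swing forward as they close: fully open they stand 13 mm farther back than shut.
Start: joints at [1.089, 0.411, -0.013, 1.596, 0.006, 1.134, -0.082], TCP at [251.296, -572.258, 231.297] pointing down, gripper open.
Joint ranges: [-2.95, 2.95], [-0.29, 1.99], [-1.47, 1.44], [0.14, 2.54], [-1.03, 4.17], [0.13, 1.85], [-2.86, 2.86]. Speed limits (rad/s): [2.39, 2.39, 3.01, 3.01, 3.14, 3.14, 3.14].

## Interface

Orientations are given as a 3x3 rotation matrix whose columns are the frame's x, y, z axes.
In Python, from workcell import bot, imaging, job, finder gives the robot as it stands.
- The arm moves only by the tool carry_out, never from a script. Its argument "commands" is text: rows parted by semicolons, each of 7 numbers parted by spaces: the opening, from 0 (shut) to 1 (fully open), then the shift along the tool's x, y, z in mm, then the turn, a rotation vector about the tool's x, y, z in rad. In form: grip dx dy dz wx wy wz; .... A call has 1 to 20 rows; each row shifts and turns the pose as measured when the row begins, along the tool's axes as they then stand; what a row does not reach is not made up. A row lasts 1/8 s, in which the tool goes at most 62.5 mm and 10.7 degrees, less where a joint would pass 70% of its speed; a pose out of reach is approached as far as the arm can. A call with a gripper value outside its range is refused whole. The fingers move at their own pace and stop on an object; "grip_force" is the grip in N (left out, the last holds). Time passes only in rows, so rows that do not move let the fingers close. It gives the time, the measured TCP pose, the force and the opening at its end, in the units of the state.
- bot.read_state(): the state, without advancing time (a new reading comes with each control period).
- imaging.read_camera(name): name is "side" or "top"; returns a dict with "color" (384x512x3 uint8, red, green, blue), "depth" (384x512 float32, mm along the optical axis (not along the pixel's ray), 0 where there is no reading), "mtx" (3x3 intrinsics, pixels), "R" (3x3) and "t" (3): a world point X has camera coordinates R X + t. Camera axes: x right, y down, z forward; pixel columns grow to the right and rows downward; lengths in mm; the calibration is good to about 2 mm. A picture is of the moment at which its call begins.
- job.sign_off(): hands the job in, once; it reports no verdict.
Trained networks look in the newest picture that a camera, given by its name, has taken for a name from the list of things; names that differ only in an ending like _2 or _b are one class to them, and where a whole thing is asked for, a point or a joint stands for the part that bears it (a point fixed in the world has none). Each returns a list of dicts, best first, with "conf" (0 to 1); they miss things now and then, are a little off and sometimes report something else, mostly with a low value. They report only what shows in the picture. A call takes as long as a camera call.
- finder.find_in(label, camera): "bbox" ([left, top, width, height] in pixels, round what is visible of it).
- finder.regions_of(label, camera): "region" (384x512 bool, what is visible of it) and "bbox" ([left, top, width, height] in pixels, round what is visible of it).
- finder.mark_of(label, camera): "position" ([row, column] in pixels: a listed point, or the origin of a listed thing).
The state is a dict: "t": time; "q": joint angles; "joint_vel": joint speeds; "tau": joint torques, N m; "tool_pos": TCP position; "orientation": TCP orientation; "wrist_force": force on the tool from outside, world axes, zero at the start; "wrist_torque": the same for the moment, N m; "gripper_width": finger opening in mm.
Only numpy, scipy, OpenCV 4.12 (cv2) and the standard library are available. Lean on these libraries where they do the work, as an engineer would, in place of code of your own. Each camera call takes 0.05 s, during which the arm holds its last target.

## Task

The run is over: open the bead mill so that the sample vials can be taken out. First release its safety slide: with closed fingertips press the thumb pad straight down until you feel it bottom, keep it down and push it along, away from the latch, as far as it goes, then let it pop up so that it stays there; be gentle with it, it breaks if it is forced. Then lift the latch by its grip bar and swing it right over onto its rubber stop, never straining it against the bolt, raise the guard lid by its bar until it stands open by itself, and let go, without disturbing the glassware and bottle standing around.

Things in the scene. Friction and masses are not known exactly. Their poses are not given: they have to be found in the camera images.
- mill: Bead mill, white, 240 x 210 mm, fixed. Origin: centre of its underside on the bench; x points from its front to its rear (away from the robot, within 0.3 rad), y to its left, z up. Places below are in this frame in mm. Deck in front 46 high (x -120 to -10), tub behind 85 high, latch in the middle of the deck. Nothing is higher than 142 with the lid shut.
- slide_housing (a point): Centre of the top of the safety slide's fixed grey housing, at (-84, -75, 96), on the deck to the right of the latch; 40 (x) by 56 (y). A gate inside blocks sliding until the pad is down far enough: 2 to 11 mm, set inside, different from mill to mill and not visible; 1 mm lower the pad bottoms hard, so press slowly. A press of 16 to 22 N always frees it.
- thumb_pad: Black thumb pad of the safety slide, 28 (x) by 34 (y), above the housing. Origin: centre of its flat top, at (-86.5, -68, 115) when locked. A rib 5 high stands across its far end, 13 to 17 mm from the origin towards -y; fingertips press on the flat before it (do not grip the pad). Sprung: 4 N at first, 0.8 N more per mm. Keep the force on it under 30 N.
- safety_slide (a joint): Travel of pad and bolt along the mill's -y (away from the latch), in m: 0 locked, 0.014 at the end stop. A spring pulls it back with 1.2 N rising to 3.3 N: let go before 0.013 it runs back and locks again; let go at the stop, the pad pops up 2 to 12 mm and holds the slide there (it settles at 0.0125 to 0.014).
- bolt: Flat steel bolt, 8 thick and 12 high, part of the safety slide (origin: as the pad's when locked, moves with the slide). At height 86 it sticks out of the housing and crosses the front of the latch plate by 10 mm, so the latch cannot swing forward until the slide is released.
- latch (a joint): Angle of the latch in rad: 0 closed (hooked over the lid bar), growing as its grip bar is lifted and swings up and forward to the robot; 1.45 on its rubber stop. Stiff: it stays where it is left; takes about 3 N at the grip bar.
- latch_hinge (a point): Middle of the latch's hinge axis, at (-50, 0, 60); the axis runs along the mill's y.
- latch_grip: The latch: a steel hook plate 60 wide and a yoke with a round black grip bar along y, 12 thick, 52 free between the arms. Origin: middle of that bar, at (-5, 0, 135) when closed, 36 above the lid; it moves on a circle of 87.5 about the hinge, to (-119, 0, 114) when open. Pinch it from above, fingers closing along the mill's x; it turns between the pads.
- lid (a joint): Angle of the guard lid in rad: 0 shut, growing as it is raised; stop at 1.6. Stiff: it stays where it is left; takes 3 to 6 N at its bar.
- lid_hinge (a point): Middle of the guard lid's hinge axis, at (116, 0, 87), at the rear; the axis runs along the mill's y.
- lid_bar: Round steel lift bar of the guard lid, along y, 10 thick, 80 free between its arms, 35 clear to the lid's front edge. Origin: its middle, at (-52, 0, 93) when shut, 168 from the lid's hinge. With the latch swung over it can be pinched from above, fingers closing along the mill's x; it turns between the pads. The open latch in front of it reaches no higher than 80 within 40 mm.
- flask: Conical flask standing by, 67 wide, 104 high; origin at the centre of its underside.
- squat_beaker: Beaker standing by, 64 wide, 78 high; origin at the centre of its underside.
- brown_dropper: Brown dropper bottle standing by, 31 wide, 86 high; origin at the centre of its underside.

How it is judged (in metres and radians):
On the way, in this order (a step that is already met when the one before it is completed fails the run):
1. the safety slide is released while the latch is still closed (value of joint safety_slide above 0.0115 m and value of joint latch below 0.15 rad), for 0.2 s.
2. the latch is swung over while the lid is still shut (value of joint latch above 1.2 rad and value of joint lid below 0.1 rad), for 0.2 s.
3. the guard lid is raised (value of joint lid above 1.2 rad), for 0.2 s.
At the end, for the whole second after the job is handed in: The safety slide stays released (more than 11.5 mm along), the latch lies swung over (more than 1.2 rad), the guard lid stands open by itself (more than 1.2 rad), and all are at rest (value of joint safety_slide above 0.0115 m and value of joint each of latch, lid above 1.2 rad and velocity of joint lid between -0.05 and 0.05 rad/s and velocity of joint latch between -0.05 and 0.05 rad/s); the robot touches nothing.
It fails at once if the thumb pad is forced: the fingers load it with more than 30 N (contact force between the fingers and thumb_pad above 30 N).
It fails at once if the latch is strained against the safety bolt (more than 45 N between them) (contact force between bolt and latch_grip above 45 N).
It fails at once if the conical flask is moved more than 20 mm or tipped (distance of flask from where it was at the start of the episode above 0.02 m or angle between flask's own z axis and vertical above 0.3 rad).
It fails at once if the squat beaker is moved more than 20 mm or tipped (distance of squat_beaker from where it was at the start of the episode above 0.02 m or angle between squat_beaker's own z axis and vertical above 0.3 rad).
It fails at once if the brown dropper bottle is moved more than 20 mm or tipped (distance of brown_dropper from where it was at the start of the episode above 0.02 m or angle between brown_dropper's own z axis and vertical above 0.3 rad).
It also fails if it takes over 72 s, if anything falls off the work surface, if the arm or the gripper's body presses on something with over 40 N, if the wrist force passes 120 N, or if a joint passes its speed limit or range.

## Working session

There is one attempt and no reset: what is moved stays moved. The work goes in short steps, Python scripts to look and compute and a tool call to move; the robot and the scene stay as the last step left them, time stands still between calls to the robot, and variables do not carry over. Pictures are saved under pics/ and viewed, and the job is handed in when it is done.

Besides the shell and the picture viewer there is one more tool, called after "Request:" as name(argument=value, ...) on one line, values as JSON. carry_out: Moves the arm, as the interface text tells. Its arguments: {"type":"object","properties":{"commands":{"type":"string"},"grip_force":{"type":"number"}},"required":["commands"]}

```bash
ls; mkdir -p pics; python3 - <<'E'
from workcell import bot, imaging, job, finder
import cv2,numpy as np
s=bot.read_state()
for k,v in s.items(): print(k,np.round(v,3).tolist())
print(bot.grasp_offset)
for c in ("side","top"):
    d=imaging.read_camera(c)
    cv2.imwrite(f"pics/{c}0.png",d["color"][:,:,::-1])
    print(c,np.round(d["mtx"],1).tolist(),np.round(d["R"],3).tolist(),np.round(d["t"],1).tolist())
    R=d["R"];t=d["t"];K=d["mtx"]
    for n in ["mill","slide_housing","thumb_pad","bolt","latch_hinge","latch_grip","lid_hinge","lid_bar","flask","squat_beaker","brown_dropper"]:
        try:
            m=finder.mark_of(n,c)
        except Exception as e: print(n,e);continue
        for x in m[:2]:
            r,cc=x["position"]; print(n,round(x["conf"],2),np.round(x["position"],1))
E
```

```text
pics
t 0.0
q [1.089, 0.412, -0.013, 1.597, 0.006, 1.134, -0.082]
joint_vel [0.001, 0.001, 0.001, -0.0, -0.001, -0.0, -0.001]
tau [0.0, -60.062, 0.682, -29.942, 0.014, 0.011, -0.0]
tool_pos [251.077, -571.77, 230.404]
orientation [[0.916, 0.402, -0.001], [0.402, -0.916, 0.002], [-0.0, -0.002, -1.0]]
wrist_force [-0.339, 0.711, 0.159]
wrist_torque [0.001, -0.026, -0.014]
gripper_width 85.336
18.700000000000003
side [[493.7, 0.0, 257.1], [0.0, 493.7, 195.8], [0.0, 0.0, 1.0]] [[-0.88, -0.474, 0.021], [-0.241, 0.409, -0.88], [0.409, -0.78, -0.474]] [583.7, 203.2, 1172.7]
mill 0.58 [219.3 267.1]
mill 0.33 [184.1 306.9]
slide_housing 0.89 [189.1 306.3]
thumb_pad 0.4 [183.8 307.3]
thumb_pad 0.31 [190.8 331.5]
bolt 0.36 [179.1 308.2]
latch_hinge 0.97 [206.5 281.5]
latch_grip 0.92 [179.3 269.2]
latch_grip 0.19 [178.9 309.7]
lid_hinge 0.78 [180.1 234.3]
flask 0.73 [190.7 331. ]
squat_beaker 0.78 [315.5 237.6]
brown_dropper 0.54 [298.2 176.6]
top [[453.0, 0.0, 256.6], [0.0, 453.0, 185.8], [0.0, 0.0, 1.0]] [[0.023, -1.0, 0.013], [-0.996, -0.024, -0.089], [0.09, -0.011, -0.996]] [74.9, 614.4, 1491.6]
mill 0.57 [187.4 276.3]
mill 0.55 [183.  275.2]
slide_housing 0.71 [211.  293.6]
thumb_pad 0.67 [214.1 296.3]
latch_hinge 0.86 [197.1 279.8]
latch_grip 0.69 [184.1 273.6]
lid_hinge 0.89 [151.8 280.1]
lid_hinge 0.51 [211.9 296.7]
lid_bar 0.7 [185.5 273.9]
flask 0.52 [219.8 346.4]
flask 0.24 [186.  273.7]
squat_beaker 0.66 [221.8 161.9]
brown_dropper 0.65 [175.6 158.8]
```

```bash
python3 - <<'E'
import cv2
a=cv2.imread("pics/side0.png");b=cv2.imread("pics/top0.png")
cv2.imwrite("pics/side0c.png",cv2.resize(a[120:345,130:400],None,fx=2.6,fy=2.6,interpolation=cv2.INTER_CUBIC))
cv2.imwrite("pics/top0c.png",cv2.resize(b[110:270,130:390],None,fx=3,fy=3,interpolation=cv2.INTER_CUBIC))
E
```

```text
(no output)
```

View pics/side0c.png

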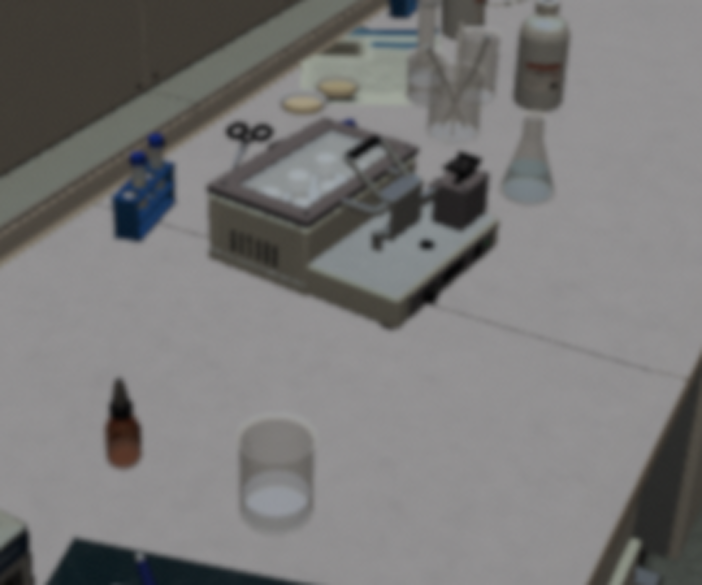

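View pics/top0c.png

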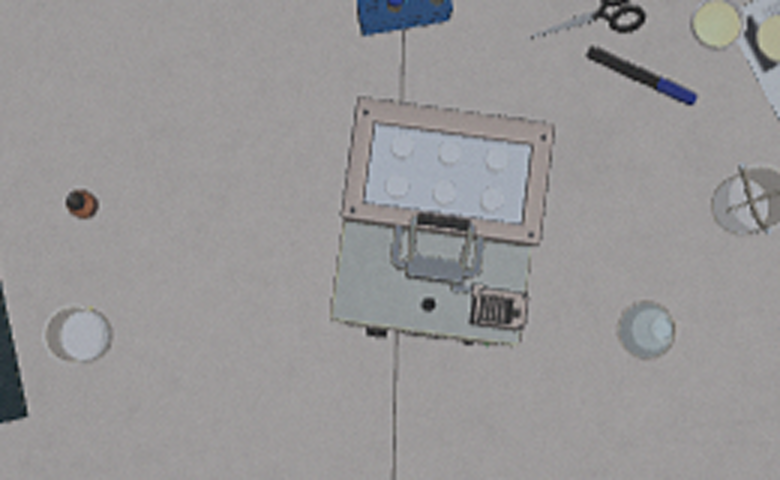

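The top view shows the mill in the middle with a yaw of about -0.13 rad. The flask is to its right, and the beaker and dropper are well to its left. Next I'll fit the mill pose.

```bash
cat > h.py <<'E'
import numpy as np,cv2
from scipy.optimize import least_squares
def proj(d,P):
    c=np.asarray(P,float)@d["R"].T+d["t"]; u=c@d["mtx"].T; return u[:,:2]/u[:,2:]
def T(p,P):
    P=np.asarray(P,float).reshape(-1,3);c,s=np.cos(p[2]),np.sin(p[2])
    return np.c_[p[0]+c*P[:,0]-s*P[:,1],p[1]+s*P[:,0]+c*P[:,1],P[:,2]]
M=dict(slide_housing=(-84,-75,96),thumb_pad=(-86.5,-68,115),latch_hinge=(-50,0,60),latch_grip=(-5,0,135),lid_hinge=(116,0,87),lid_bar=(-52,0,93),mill=(0,0,0))
E
python3 - <<'E'
from h import *
from workcell import imaging
d=imaging.read_camera("top"); s=imaging.read_camera("side")
np.savez("cal.npz",**{f"{n}_{k}":x[k] for n,x in(("top",d),("side",s)) for k in ("mtx","R","t","depth","color")})
obs=[]
for P,u in [((-120,105,46),(240.7,216.7)),((-120,-105,46),(303.3,225)),((-5,0,141),(277.4,182.7))]: obs.append((d,P,u,1))
for n,u in dict(slide_housing=(293.6,211),thumb_pad=(296.3,214.1),latch_hinge=(279.8,197.1),lid_hinge=(280.1,151.8)).items(): obs.append((d,M[n],u,.5))
for n,u in dict(slide_housing=(306.3,189.1),latch_hinge=(281.5,206.5),latch_grip=(269.2,179.3),lid_hinge=(234.3,180.1)).items(): obs.append((s,M[n],u,.5))
f=lambda p:np.concatenate([(proj(c,T(p,P))[0]-u)*w for c,P,u,w in obs])
r=least_squares(f,[600,0,-.13],loss="soft_l1"); print(r.x); print(np.round(f(r.x).reshape(-1,2),1).tolist())
p=r.x
def box(x0,x1,y0,y1,z):return [(x0,y0,z),(x1,y0,z),(x1,y1,z),(x0,y1,z)]
polys=[box(-120,-10,-105,105,46),box(-10,120,-105,105,99),box(-104,-64,-103,-47,96),box(-100.5,-72.5,-85,-51,115),[(-5,-26,135),(-5,26,135)],[(-52,-40,93),(-52,40,93)],box(-120,120,-105,105,0)]
for n,c,(x,y,w,h),k in(("top",d,(230,130,100,110),6),("side",s,(195,150,140,110),5)):
    im=cv2.resize(c["color"][y:y+h,x:x+w,::-1],None,fx=k,fy=k,interpolation=cv2.INTER_CUBIC)
    for q in polys:
        u=(proj(c,T(p,q))-[x,y]+.5)*k
        cv2.polylines(im,[u.astype(np.int32)],True,(0,255,0),1)
    cv2.imwrite(f"pics/{n}_fit.png",im)
E
```

```text
[ 6.17169221e+02  2.55790310e+01 -9.79745286e-02]
[[-0.8, -0.2], [-0.0, -0.7], [-0.1, 0.4], [1.7, 0.4], [-0.5, -1.0], [-2.8, 1.0], [0.3, -2.0], [0.9, -1.1], [0.8, -0.6], [0.5, -1.4], [-0.1, 0.2]]
```

View pics/top_fit.png

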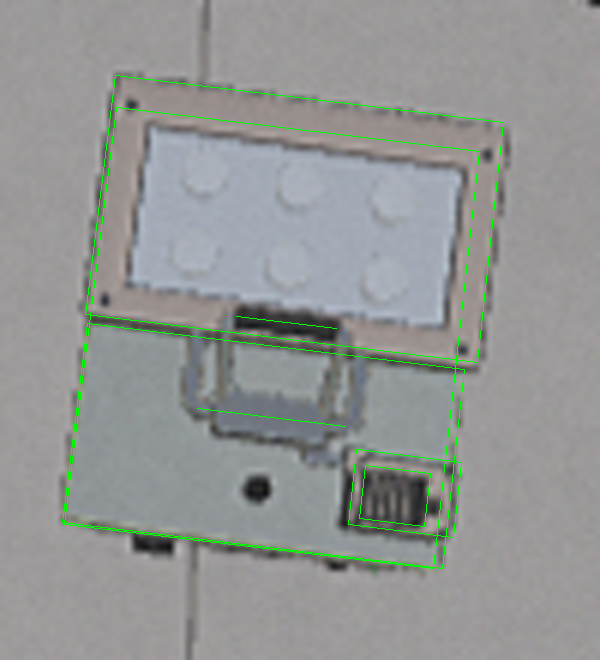

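View pics/side_fit.png

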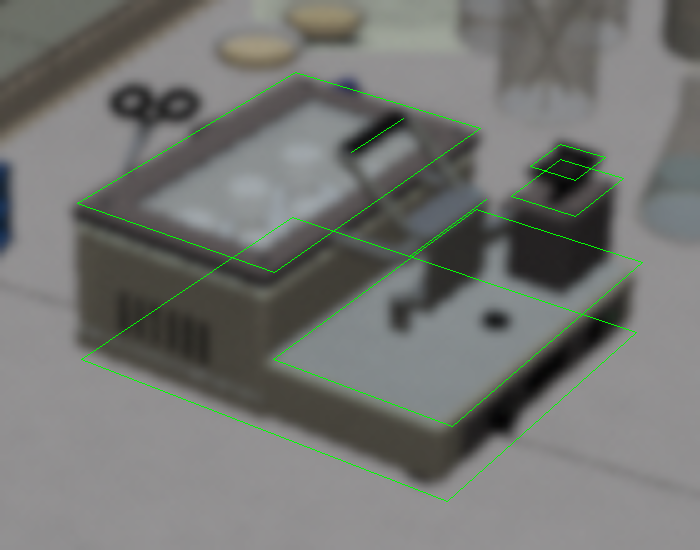

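```bash
python3 - <<'E'
from h import *
z=np.load("cal.npz");C={n:{k:z[f"{n}_{k}"] for k in ("mtx","R","t","depth","color")} for n in("top","side")}
d,s=C["top"],C["side"]
t=lambda x,y:(230+x/6-.5,130+y/6-.5)
S=lambda x,y:(195+x/5-.5,150+y/5-.5)
obs=[(d,(120,105,99),t(117,75)),(d,(120,-105,99),t(506,126)),(d,(-120,105,46),t(63,522)),(d,(-120,-105,46),t(437,569)),(d,(-5,0,138),t(287,322)),(d,(-104,-103,96),t(450,537)),(d,(-104,-47,96),t(344,528)),
(s,(-5,0,135),S(375,135)),(s,(120,105,99),S(76,210)),(s,(-120,105,46),S(440,430)),(s,(-10,105,99),S(268,282)),(s,(-120,-105,46),S(636,275))]
for use in (obs,obs[:7],obs[7:]):
    f=lambda p:np.concatenate([(proj(c,T(p,P))[0]-u) for c,P,u in use])
    r=least_squares(f,[600,0,-.13],loss="soft_l1"); print(r.x); print(np.round(f(r.x).reshape(-1,2),1).tolist())
# depth check
R,tt,K=d["R"],d["t"],d["mtx"]
def w(u,v,n=2):
    D=d["depth"][v-n:v+n+1,u-n:u+n+1];D=np.median(D[D>0]);return R.T@(np.linalg.inv(K)@[u,v,1]*D-tt)
for nm,(x,y) in dict(deck=(150,480),lidL=(105,250),lidR=(480,250),benchL=(30,300),benchF=(260,630),benchR=(560,400),pad=(390,500)).items():
    u,v=t(x,y);print(nm,np.round(w(round(u),round(v),1),1))
E
```

```text
[ 6.17632415e+02  2.71088796e+01 -1.10575910e-01]
[[-0.2, -0.5], [-0.4, -0.3], [-1.0, -0.6], [-0.0, 0.1], [-0.6, -0.1], [-0.4, 0.3], [-0.2, -0.6], [0.2, 0.2], [-0.2, -1.5], [1.2, -0.4], [0.4, -1.9], [1.2, -1.9]]
[ 6.16868297e+02  2.58931429e+01 -1.07426228e-01]
[[-0.0, -0.1], [-0.2, -0.1], [-0.5, -0.2], [0.5, 0.3], [-0.2, 0.1], [0.1, 0.4], [0.3, -0.3]]
[ 6.16086698e+02  3.29468904e+01 -1.14360599e-01]
[[-0.3, 1.1], [-0.9, -0.6], [0.6, 0.8], [-0.3, -0.8], [1.0, -0.8]]
deck [530.6  95.9  44.3]
lidL [652.8 121.5  99.8]
lidR [657.4 -80.1 101.4]
benchL [633.3 166.4  -2.8]
benchF [ 4.526e+02  2.960e+01 -3.000e-01]
benchR [ 585.2 -138.3    1.9]
pad [521.5 -29.5 115.8]
```

```bash
cat >> h.py <<'E'
from scipy.spatial.transform import Rotation as Ro
POSE=(617.0,26.5,-.108)
def Rt(yaw=POSE[2],pitch=0):
    # tool x = mill +y, tool y = mill +x, z down ; 
    c,s=np.cos(yaw),np.sin(yaw)
    return np.array([[-s,c,0],[c,s,0],[0,0,-1.]])
def err(Pw,R=None,st=None):
    from workcell import bot
    s=st or bot.read_state();R0=np.array(s["orientation"]);R=Rt() if R is None else R
    e=R0.T@(np.asarray(Pw)-s["tool_pos"]);w=Ro.from_matrix(R0.T@R).as_rotvec()
    return e,w
def rows(Pw,n,g,R=None):
    from workcell import bot
    s=bot.read_state();R0=np.array(s["orientation"]);R=Rt() if R is None else R
    e,w=err(Pw,R);D=(np.asarray(Pw)-s["tool_pos"])/n;out=[];Ri=R0
    for i in range(n):
        v=Ri.T@D; out.append(f"{g} "+" ".join(f"{a:.0f}" if n>1 else f"{a:.1f}" for a in v)+" "+" ".join(f"{a:.3f}" for a in w/n)); Ri=Ri@Ro.from_rotvec(w/n).as_matrix()
    print("; ".join(out))
def st():
    from workcell import bot
    s=bot.read_state();P=np.array(s["tool_pos"]);c,sn=np.cos(POSE[2]),np.sin(POSE[2]);d=P-[POSE[0],POSE[1],0]
    f=np.array(s["wrist_force"]);print("t",round(s["t"],2),"mill",np.round([c*d[0]+sn*d[1],-sn*d[0]+c*d[1],P[2]],1),"F",np.round(f,1),"w",round(s["gripper_width"],1),"w_err",np.round(err(P)[1],3),"q",np.round(s["q"],2))
E
python3 - <<'E'
from h import *
st()
P=T(POSE,(-86.5,-66.5,195))[0];print(P);rows(P,12,0)
E
```

```text
t 1.3 mill [-299.  -634.7  231.3] F [0.1 1.1 0.2] w 85.2 w_err [ 0.     0.    -1.049] q [ 1.09  0.41 -0.01  1.6   0.01  1.13 -0.08]
[523.83593152 -30.28869908 195.        ]
0 39 -32 3 0.000 0.000 -0.087; 0 42 -29 3 0.000 0.000 -0.087; 0 44 -25 3 0.000 0.000 -0.087; 0 46 -21 3 0.000 0.000 -0.087; 0 48 -17 3 0.000 0.000 -0.087; 0 49 -13 3 0.000 0.000 -0.087; 0 50 -8 3 0.000 0.000 -0.087; 0 50 -4 3 0.000 0.000 -0.087; 0 51 0 3 0.000 0.000 -0.087; 0 50 5 3 0.000 0.000 -0.087; 0 50 9 3 0.000 0.000 -0.087; 0 49 14 3 0.000 0.000 -0.087
```

Request:
carry_out(commands="0 39 -32 0 0 0 -0.087; 0 42 -29 0 0 0 -0.087; 0 44 -25 0 0 0 -0.087; 0 46 -21 0 0 0 -0.087; 0 48 -17 0 0 0 -0.087; 0 49 -13 0 0 0 -0.087; 0 50 -8 0 0 0 -0.087; 0 50 -4 0 0 0 -0.087; 0 51 0 4 0 0 -0.087; 0 50 5 4 0 0 -0.087; 0 50 9 4 0 0 -0.087; 0 49 14 4 0 0 -0.087; 0 0 0 0 0 0 0")

```text
t: 2.92
tool_pos: [527.3, -10.3, 215.8]
orientation: [[0.081, 0.997, 0.007], [0.997, -0.081, -0.004], [-0.003, 0.007, -1.0]]
wrist_force: [-1.6, -0.0, -0.5]
gripper_width: -0.0
```

```bash
python3 - <<'E'
from h import *
st()
P=T(POSE,(-86.5,-66.5,150))[0];rows(P,4,0)
E
```

```text
t 2.92 mill [-85.2 -46.3 215.8] F [-1.6 -0.  -0.5] w -0.0 w_err [0.007 0.003 0.027] q [ 0.35  0.3  -0.52  1.83  0.18  1.05 -0.32]
0 -5 -1 16 0.002 0.001 0.007; 0 -5 -1 16 0.002 0.001 0.007; 0 -5 -0 16 0.002 0.001 0.007; 0 -5 -0 16 0.002 0.001 0.007
```

Request:
carry_out(commands="0 -5 0 16 0.002 0.001 0.007; 0 -5 0 16 0.002 0.001 0.007; 0 -5 0 16 0.002 0.001 0.007; 0 -5 0 16 0.002 0.001 0.007; 0 0 0 0 0 0 0")

```text
t: 3.55
tool_pos: [523.3, -37.1, 145.9]
orientation: [[0.119, 0.993, -0.005], [0.993, -0.119, -0.001], [-0.002, -0.005, -1.0]]
wrist_force: [-0.5, -0.2, 0.6]
gripper_width: 0.1
```

```bash
python3 - <<'E'
from h import *
from workcell import imaging
st()
P=T(POSE,(-86.5,-66.5,125))[0];rows(P,2,0)
a=imaging.read_camera("top")["color"];b=imaging.read_camera("side")["color"]
A=cv2.resize(a[170:240,240:340,::-1],None,fx=6,fy=6,interpolation=cv2.INTER_CUBIC)
B=cv2.resize(b[130:230,250:360,::-1],None,fx=6,fy=6,interpolation=cv2.INTER_CUBIC)
cv2.imwrite("pics/t1.png",A);cv2.imwrite("pics/s1.png",B)
E
```

```text
t 3.55 mill [-86.3 -73.3 145.9] F [-0.5 -0.2  0.6] w 0.1 w_err [-0.005  0.002 -0.012] q [ 0.37  0.38 -0.49  1.9   0.22  0.91 -0.35]
0 3 -0 10 -0.002 0.001 -0.006; 0 3 -0 10 -0.002 0.001 -0.006
```

View pics/t1.png

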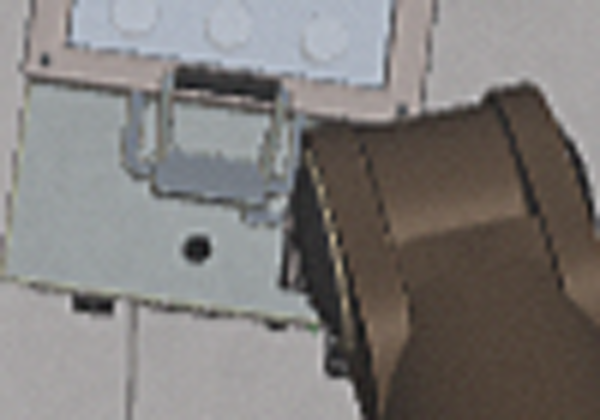

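View pics/s1.png

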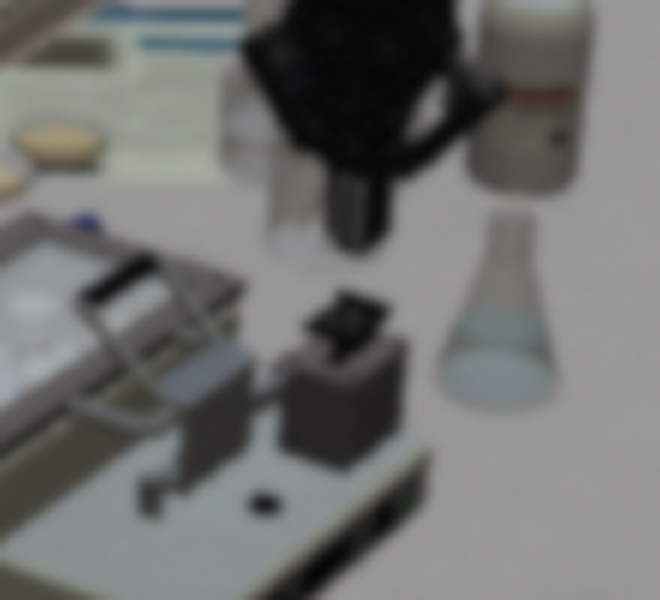

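```bash
python3 - <<'E'
from h import *
from workcell import bot
z=np.load("cal.npz");s={k:z[f"side_{k}"] for k in ("mtx","R","t")}
P=bot.read_state()["tool_pos"]
print((proj(s,[P])[0]-[250,130]+.5)*6)
for q in [(-86.5,-68,115),(-100.5,-51,115),(-72.5,-51,115),(-100.5,-81,115),(-72.5,-81,115),(-86.5,-83,120),(-104,-47,96),(-64,-47,96),(-5,-26,135),(-5,26,135)]: print(q,np.round((proj(s,T(POSE,q))[0]-[250,130]+.5)*6))
E
```

```text
[359.16623047 248.87403299]
(-86.5, -68, 115) [352. 317.]
(-100.5, -51, 115) [360. 339.]
(-72.5, -51, 115) [307. 322.]
(-100.5, -81, 115) [392. 315.]
(-72.5, -81, 115) [339. 299.]
(-86.5, -83, 120) [369. 295.]
(-104, -47, 96) [360. 381.]
(-64, -47, 96) [284. 357.]
(-5, -26, 135) [154. 263.]
(-5, 26, 135) [ 91. 303.]
```

Request:
carry_out(commands="0 3 0 10 -0.005 0.002 -0.006; 0 3 0 9 0 0 -0.006; 0 0 0 0 0 0 0; 0 0 0 0 0 0 0")

```text
t: 4.15
tool_pos: [526.0, -28.6, 128.4]
orientation: [[0.103, 0.995, 0.006], [0.995, -0.103, 0.001], [0.001, 0.006, -1.0]]
wrist_force: [-0.1, -0.2, -0.9]
gripper_width: -0.0
```

```bash
python3 - <<'E'
from h import *
st()
P=T(POSE,(-86.5,-66.5,117))[0];rows(P,1,0)
E
```

```text
t 4.15 mill [-84.5 -64.6 128.4] F [-0.1 -0.2 -0.9] w -0.0 w_err [ 0.006 -0.001  0.004] q [ 0.35  0.41 -0.49  1.92  0.24  0.86 -0.37]
0 -1.9 -2.1 11.3 0.006 -0.001 0.004
```

Request:
carry_out(commands="0 -2 -2 6 0.006 0 0.004; 0 0 0 4 0 0 0; 0 0 0 0 0 0 0")

```text
t: 4.53
tool_pos: [523.9, -30.7, 117.9]
orientation: [[0.108, 0.994, -0.0], [0.994, -0.108, 0.001], [0.001, -0.0, -1.0]]
wrist_force: [0.3, -0.9, 1.0]
gripper_width: -0.3
```

```bash
python3 - <<'E'
from h import *
st()
E
```

```text
t 4.53 mill [-86.4 -66.9 117.9] F [ 0.3 -0.9  1. ] w -0.3 w_err [-0.    -0.001 -0.   ] q [ 0.35  0.42 -0.48  1.93  0.25  0.85 -0.37]
```

Request:
carry_out(commands="0 0 0 2 0 0 0; 0 0 0 1 0 0 0")

```text
t: 4.78
tool_pos: [524.0, -30.7, 115.0]
orientation: [[0.108, 0.994, -0.0], [0.994, -0.108, 0.001], [0.001, -0.0, -1.0]]
wrist_force: [-1.6, -0.1, 3.8]
gripper_width: 0.1
```

Request:
carry_out(commands="0 0 0 1 0 0 0")

```text
t: 4.9
tool_pos: [524.0, -30.7, 114.2]
orientation: [[0.108, 0.994, -0.0], [0.994, -0.108, 0.001], [0.001, -0.0, -1.0]]
wrist_force: [-0.8, 0.2, 4.3]
gripper_width: 0.3
```

Request:
carry_out(commands="0 0 0 1 0 0 0")

```text
t: 5.03
tool_pos: [524.0, -30.8, 113.5]
orientation: [[0.108, 0.994, 0.0], [0.994, -0.108, 0.001], [0.001, 0.0, -1.0]]
wrist_force: [-1.7, 0.0, 5.3]
gripper_width: -0.0
```

Request:
carry_out(commands="0 0 0 1 0 0 0")

```text
t: 5.15
tool_pos: [524.0, -30.8, 112.7]
orientation: [[0.108, 0.994, 0.0], [0.994, -0.108, 0.001], [0.001, 0.0, -1.0]]
wrist_force: [-1.5, -0.6, 5.8]
gripper_width: -0.3
```

Request:
carry_out(commands="0 0 0 0.8 0 0 0; 0 0 0 0.8 0 0 0")

```text
t: 5.4
tool_pos: [524.0, -30.8, 111.7]
orientation: [[0.108, 0.994, 0.0], [0.994, -0.108, 0.0], [0.0, 0.0, -1.0]]
wrist_force: [-2.3, 0.3, 6.0]
gripper_width: -0.1
```

Request:
carry_out(commands="0 0 0 0.8 0 0 0; 0 0 0 0.8 0 0 0")

```text
t: 5.65
tool_pos: [524.0, -30.7, 110.8]
orientation: [[0.108, 0.994, 0.001], [0.994, -0.108, -0.0], [-0.0, 0.001, -1.0]]
wrist_force: [-3.4, 0.2, 6.8]
gripper_width: -0.2
```

Request:
carry_out(commands="0 0 0 0.8 0 0 0; 0 0 0 0.8 0 0 0")

```text
t: 5.9
tool_pos: [524.0, -30.8, 110.1]
orientation: [[0.108, 0.994, 0.001], [0.994, -0.108, -0.001], [-0.001, 0.001, -1.0]]
wrist_force: [-3.7, -0.7, 9.3]
gripper_width: 0.0
```

Request:
carry_out(commands="0 0 0 0.8 0 0 0; 0 0 0 0.8 0 0 0")

```text
t: 6.15
tool_pos: [524.0, -30.8, 110.0]
orientation: [[0.108, 0.994, 0.002], [0.994, -0.108, -0.002], [-0.002, 0.002, -1.0]]
wrist_force: [-5.2, -1.1, 12.1]
gripper_width: -0.1
```

Request:
carry_out(commands="0 0 0 0.9 0 0 0")

```text
t: 6.28
tool_pos: [524.0, -30.8, 110.0]
orientation: [[0.108, 0.994, 0.002], [0.994, -0.108, -0.002], [-0.002, 0.002, -1.0]]
wrist_force: [-4.6, 0.1, 11.8]
gripper_width: 0.4
```

Request:
carry_out(commands="0 0 0 1 0 0 0")

```text
t: 6.4
tool_pos: [524.1, -30.8, 109.9]
orientation: [[0.108, 0.994, 0.002], [0.994, -0.108, -0.003], [-0.003, 0.003, -1.0]]
wrist_force: [-5.3, -0.6, 14.2]
gripper_width: -0.0
```

Request:
carry_out(commands="0 0 0 1.2 0 0 0; 0 -1 0 1.2 0 0 0; 0 -1.5 0 1.2 0 0 0")

```text
t: 6.78
tool_pos: [524.0, -30.9, 109.9]
orientation: [[0.107, 0.994, 0.004], [0.994, -0.107, -0.002], [-0.002, 0.004, -1.0]]
wrist_force: [-5.7, 3.9, 15.2]
gripper_width: -0.3
```

Request:
carry_out(commands="0 -1.5 0 1.2 0 0 0; 0 -1.5 0 1.2 0 0 0")

```text
t: 7.02
tool_pos: [524.0, -30.9, 109.9]
orientation: [[0.105, 0.994, 0.006], [0.994, -0.105, -0.0], [0.0, 0.006, -1.0]]
wrist_force: [-5.6, 4.1, 14.2]
gripper_width: -0.5
```

Request:
carry_out(commands="0 -1.5 0 1.2 0 0 0; 0 -1.5 0 1.2 0 0 0")

```text
t: 7.28
tool_pos: [524.0, -30.9, 109.9]
orientation: [[0.103, 0.995, 0.007], [0.995, -0.103, 0.002], [0.002, 0.007, -1.0]]
wrist_force: [-5.7, 4.8, 14.4]
gripper_width: 0.1
```

Request:
carry_out(commands="0 -2.5 0 1.2 0 0 0.005")

```text
t: 7.4
tool_pos: [524.0, -31.2, 109.9]
orientation: [[0.106, 0.994, 0.008], [0.994, -0.106, 0.004], [0.004, 0.008, -1.0]]
wrist_force: [-5.2, 6.9, 15.0]
gripper_width: 0.4
```

Request:
carry_out(commands="0 -3.5 0 1.2 0 0 0.005")

```text
t: 7.52
tool_pos: [523.9, -32.3, 109.9]
orientation: [[0.11, 0.994, 0.009], [0.994, -0.11, 0.006], [0.006, 0.009, -1.0]]
wrist_force: [-6.4, 4.9, 13.9]
gripper_width: -0.2
```

Request:
carry_out(commands="0 -3 0 1.2 0.005 0 0; 0 -3 0 1.2 0.005 0 0")

```text
t: 7.78
tool_pos: [523.8, -33.5, 109.9]
orientation: [[0.106, 0.994, 0.001], [0.994, -0.106, 0.011], [0.011, 0.0, -1.0]]
wrist_force: [-5.2, 4.3, 14.2]
gripper_width: 0.1
```

```bash
python3 - <<'E'
from h import *
st()
E
```

```text
t 7.78 mill [-86.2 -69.7 109.9] F [-5.2  4.3 14.2] w 0.1 w_err [-0.    -0.011  0.002] q [ 0.36  0.43 -0.48  1.94  0.25  0.83 -0.36]
```

Request:
carry_out(commands="0 -3 0 1.2 0 -0.006 0; 0 -3 0 1.2 0 -0.006 0")

```text
t: 8.02
tool_pos: [523.7, -34.6, 109.9]
orientation: [[0.103, 0.995, 0.002], [0.995, -0.103, 0.003], [0.003, 0.001, -1.0]]
wrist_force: [-5.4, 6.7, 13.8]
gripper_width: 0.1
```

Request:
carry_out(commands="0 -3 0 1.2 0 -0.003 0; 0 -3 0 1.2 0 -0.003 0")

```text
t: 8.28
tool_pos: [523.6, -35.1, 109.9]
orientation: [[0.099, 0.995, 0.003], [0.995, -0.099, 0.001], [0.002, 0.003, -1.0]]
wrist_force: [-5.3, 7.5, 14.3]
gripper_width: -0.4
```

```bash
python3 - <<'E'
from h import *
from workcell import imaging
st()
b=imaging.read_camera("side")["color"]
B=cv2.resize(b[150:220,270:350,::-1],None,fx=8,fy=8,interpolation=cv2.INTER_CUBIC)
cv2.imwrite("pics/s2.png",B)
E
```

```text
t 8.28 mill [-86.2 -71.3 109.9] F [-5.3  7.5 14.3] w -0.4 w_err [ 0.003 -0.002  0.009] q [ 0.35  0.43 -0.48  1.94  0.26  0.83 -0.36]
```

View pics/s2.png

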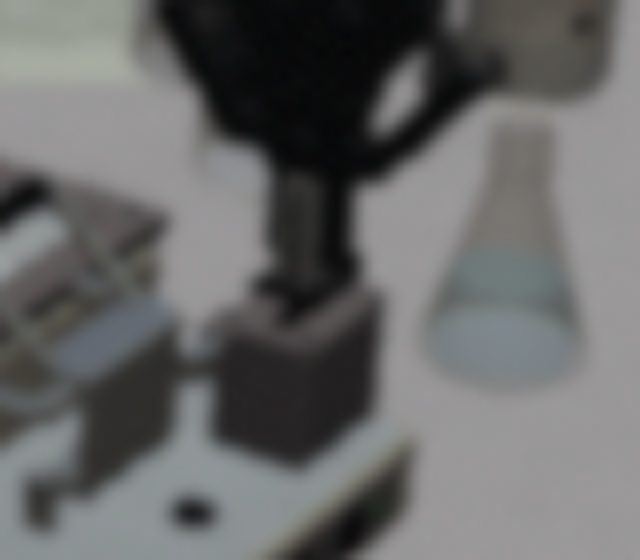

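Request:
carry_out(commands="0 0 -1 1.5 0 0 0.006; 0 0 -1 1.5 0 0 0.003")

```text
t: 8.57
tool_pos: [523.6, -34.5, 109.9]
orientation: [[0.107, 0.994, 0.008], [0.994, -0.107, 0.0], [0.001, 0.008, -1.0]]
wrist_force: [-2.7, -1.6, 15.8]
gripper_width: 0.2
```

Request:
carry_out(commands="0 -2 -1 1.5 0 0 0")

```text
t: 8.7
tool_pos: [523.6, -35.0, 109.9]
orientation: [[0.107, 0.994, 0.011], [0.994, -0.107, 0.001], [0.002, 0.011, -1.0]]
wrist_force: [-3.7, 6.0, 14.8]
gripper_width: 0.2
```

Request:
carry_out(commands="0 -3 -1 1.4 0 0 0")

```text
t: 8.82
tool_pos: [523.5, -35.7, 110.0]
orientation: [[0.105, 0.994, 0.014], [0.994, -0.105, 0.003], [0.004, 0.014, -1.0]]
wrist_force: [-3.0, 5.7, 12.5]
gripper_width: 0.2
```

Request:
carry_out(commands="0 -3 0 1.4 0.008 -0.003 0.003; 0 -3 0 1.4 0.008 -0.003 0.003")

```text
t: 9.07
tool_pos: [523.5, -36.3, 109.9]
orientation: [[0.108, 0.994, -0.0], [0.994, -0.108, 0.004], [0.003, -0.001, -1.0]]
wrist_force: [-6.5, 8.5, 15.9]
gripper_width: -0.0
```

Request:
carry_out(commands="0 -3 0 1.4 0 -0.003 0.003; 0 -3 0 1.4 0 -0.003 0.003")

```text
t: 9.32
tool_pos: [523.5, -36.2, 109.9]
orientation: [[0.11, 0.994, 0.001], [0.994, -0.11, 0.003], [0.003, 0.001, -1.0]]
wrist_force: [-5.7, 7.0, 15.8]
gripper_width: -0.1
```

Request:
carry_out(commands="0 -4 0 1.1 0 -0.003 0.003; 0 -4 0 1.1 0 -0.003 0.003")

```text
t: 9.57
tool_pos: [523.2, -39.0, 110.0]
orientation: [[0.112, 0.994, 0.003], [0.994, -0.112, 0.001], [0.001, 0.002, -1.0]]
wrist_force: [-4.7, 6.3, 12.8]
gripper_width: 0.0
```

Request:
carry_out(commands="0 -4.5 0 1.2 0 -0.003 0.003")

```text
t: 9.7
tool_pos: [523.0, -40.7, 109.9]
orientation: [[0.113, 0.994, 0.003], [0.994, -0.113, 0.0], [0.001, 0.003, -1.0]]
wrist_force: [-5.0, 7.3, 13.8]
gripper_width: -0.2
```

Now it is sliding.

Request:
carry_out(commands="0 -4 -0.5 1.2 0 0 -0.002; 0 -4 -0.5 1.2 0 0 -0.002")

```text
t: 9.95
tool_pos: [522.6, -43.3, 110.0]
orientation: [[0.105, 0.994, 0.007], [0.994, -0.105, 0.005], [0.006, 0.007, -1.0]]
wrist_force: [-3.1, 7.6, 12.3]
gripper_width: 0.1
```

```bash
python3 - <<'E'
from h import *
from workcell import imaging
st()
b=imaging.read_camera("side")["color"]
B=cv2.resize(b[150:220,270:350,::-1],None,fx=8,fy=8,interpolation=cv2.INTER_CUBIC)
cv2.imwrite("pics/s3.png",B)
E
```

```text
t 9.95 mill [-86.3 -79.6 110. ] F [-3.1  7.6 12.3] w 0.1 w_err [ 0.007 -0.006  0.003] q [ 0.37  0.43 -0.48  1.95  0.26  0.82 -0.35]
```

View pics/s3.png

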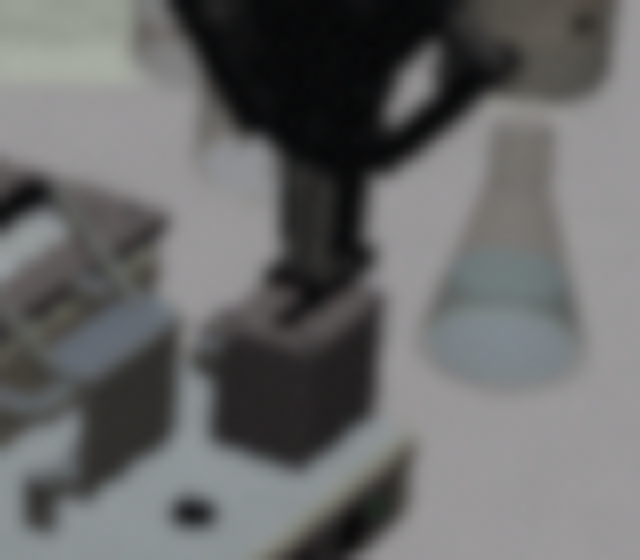

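The bolt is now clear of the latch plate, and the pad is moving with the fingers. I'll keep pushing to the end stop.

Request:
carry_out(commands="0 -4 -0.5 1.2 0.003 -0.003 0.002; 0 -4 -0.5 1.2 0.003 -0.003 0.002; 0 -4 -0.5 1.2 0 0 0")

```text
t: 10.38
tool_pos: [522.8, -46.5, 110.0]
orientation: [[0.102, 0.995, 0.008], [0.995, -0.102, 0.008], [0.008, 0.007, -1.0]]
wrist_force: [-1.8, 8.0, 12.3]
gripper_width: 0.2
```

Request:
carry_out(commands="0 -4 -0.5 1.2 0 0 0; 0 -4 -0.5 1.2 0 0 0")

```text
t: 10.62
tool_pos: [523.0, -47.1, 110.0]
orientation: [[0.097, 0.995, 0.013], [0.995, -0.097, 0.015], [0.016, 0.011, -1.0]]
wrist_force: [-3.9, 11.5, 13.0]
gripper_width: 0.4
```

Request:
carry_out(commands="0 -4 -0.5 1.2 0 0 0")

```text
t: 10.75
tool_pos: [523.0, -47.1, 110.0]
orientation: [[0.094, 0.995, 0.015], [0.995, -0.095, 0.019], [0.02, 0.013, -1.0]]
wrist_force: [-4.0, 10.4, 13.9]
gripper_width: 0.1
```

Request:
carry_out(commands="0 -5 0 0.9 0.006 -0.009 0.006; 0 -5 0 0.9 0.006 -0.009 0.006")

```text
t: 11.0
tool_pos: [523.1, -47.2, 110.1]
orientation: [[0.1, 0.995, 0.004], [0.995, -0.1, 0.012], [0.012, 0.003, -1.0]]
wrist_force: [-4.6, 13.0, 11.1]
gripper_width: -0.2
```

Request:
carry_out(commands="0 -5.5 0 0.9 0 0 0.003")

```text
t: 11.12
tool_pos: [523.0, -47.3, 110.1]
orientation: [[0.099, 0.995, 0.005], [0.995, -0.099, 0.017], [0.017, 0.003, -1.0]]
wrist_force: [-4.3, 15.5, 11.5]
gripper_width: -0.2
```

```bash
python3 - <<'E'
from h import *
from workcell import imaging
st()
b=imaging.read_camera("side")["color"]
B=cv2.resize(b[150:220,270:350,::-1],None,fx=8,fy=8,interpolation=cv2.INTER_CUBIC)
cv2.imwrite("pics/s4.png",B)
E
```

```text
t 11.12 mill [-85.5 -83.5 110.1] F [-4.3 15.5 11.5] w -0.2 w_err [ 0.003 -0.017  0.009] q [ 0.39  0.43 -0.48  1.94  0.24  0.82 -0.32]
```

View pics/s4.png

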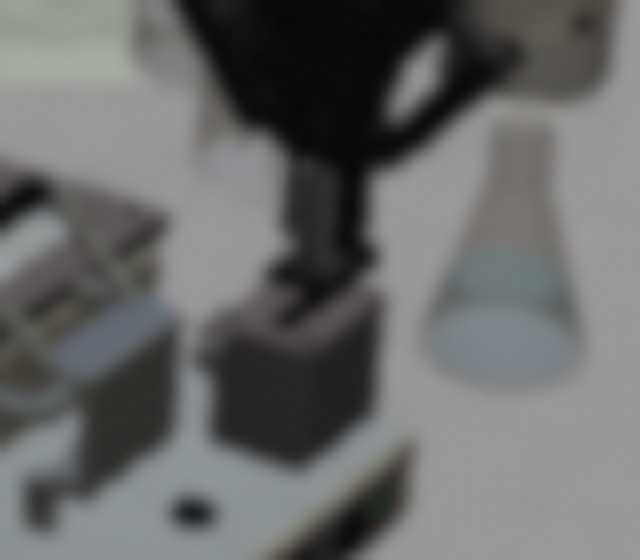

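Request:
carry_out(commands="0 -4 0 0 0 -0.008 0.005; 0 -4 0 -0.7 0 -0.008 0; 0 -4 0 -1 0 0 0; 0 -4 0 -1 0 0 0")

```text
t: 11.68
tool_pos: [522.9, -47.2, 114.7]
orientation: [[0.092, 0.996, 0.008], [0.996, -0.092, 0.018], [0.018, 0.006, -1.0]]
wrist_force: [-1.8, 10.0, 4.2]
gripper_width: 0.1
```

Request:
carry_out(commands="0 -4 0 -1 0 0 0; 0 -4 0 -1 0 0 0; 0 -3.5 0 -1 0 0 0")

```text
t: 12.05
tool_pos: [522.5, -47.2, 116.3]
orientation: [[0.083, 0.996, 0.009], [0.996, -0.084, 0.031], [0.032, 0.006, -0.999]]
wrist_force: [1.3, 8.9, -4.9]
gripper_width: 0.2
```

Request:
carry_out(commands="0 -1 0 0 0 -0.01 0; 0 0.5 0 0 0 -0.01 0.01; 0 1 0 0 0 -0.01 0.01")

```text
t: 12.42
tool_pos: [522.9, -45.1, 115.7]
orientation: [[0.103, 0.995, 0.007], [0.995, -0.103, 0.002], [0.003, 0.007, -1.0]]
wrist_force: [0.2, -0.5, -0.8]
gripper_width: -0.3
```

Request:
carry_out(commands="0 0.5 0 -3 0 0 0.003; 0 0 0 -10 0 0 0; 0 0 0 -20 0 0 0; 0 0 0 -30 0 0 0; 0 0 0 0 0 0 0")

```text
t: 13.05
tool_pos: [522.7, -46.1, 182.8]
orientation: [[0.108, 0.994, 0.008], [0.994, -0.108, 0.0], [0.001, 0.008, -1.0]]
wrist_force: [0.5, -0.5, 0.2]
gripper_width: 0.2
```

```bash
python3 - <<'E'
from h import *
from workcell import imaging
st()
b=imaging.read_camera("side")["color"]
B=cv2.resize(b[150:220,270:350,::-1],None,fx=8,fy=8,interpolation=cv2.INTER_CUBIC)
cv2.imwrite("pics/s5.png",B)
P=T(POSE,(-5,0,200))[0];rows(P,6,1)
E
```

```text
t 13.05 mill [-85.9 -82.4 182.8] F [ 0.5 -0.5  0.2] w 0.2 w_err [ 0.008 -0.001 -0.   ] q [ 0.4   0.33 -0.5   1.88  0.19  0.97 -0.29]
1 14 14 -3 0.001 -0.000 -0.000; 1 14 14 -3 0.001 -0.000 -0.000; 1 14 14 -3 0.001 -0.000 -0.000; 1 14 14 -3 0.001 -0.000 -0.000; 1 14 14 -3 0.001 -0.000 -0.000; 1 14 14 -3 0.001 -0.000 -0.000
```

View pics/s5.png

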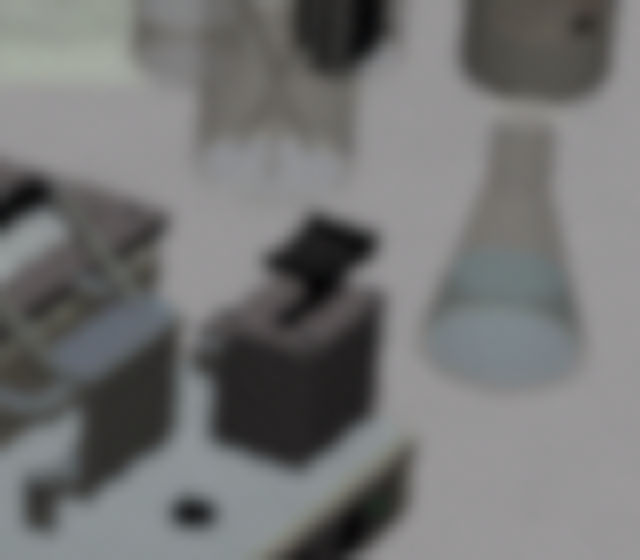

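The pad is up, has moved across and is holding by itself. The bolt is clear of the latch plate. Next is the latch grip.

Request:
carry_out(commands="0.45 14 13 -2 0.002 0 0; 0.45 14 13 0 0.002 0 0; 0.45 14 13 0 0.002 0 0; 0.45 13 13 0 0.002 0 0; 0.45 13 13 0 0 0 0; 0.45 13 13 0 0 0 0; 0.45 0 0 0 0 0 0; 0.45 0 0 0 0 0 0")

```text
t: 14.1
tool_pos: [613.6, 36.0, 177.3]
orientation: [[0.104, 0.995, -0.011], [0.995, -0.103, 0.004], [0.003, -0.012, -1.0]]
wrist_force: [0.5, -0.0, -0.0]
gripper_width: 38.2
```

```bash
python3 - <<'E'
from h import *
from workcell import imaging
st()
a=imaging.read_camera("top");b=imaging.read_camera("side")
cv2.imwrite("pics/s6.png",cv2.resize(b["color"][130:230,220:330,::-1],None,fx=6,fy=6,interpolation=cv2.INTER_CUBIC))
P=T(POSE,(-5,0,118))[0];rows(P,4,.45)
print((proj(b,T(POSE,(-5,0,135)))[0]-[220,130]+.5)*6)
E
```

```text
t 14.1 mill [ -4.4   9.1 177.3] F [ 0.5 -0.  -0. ] w 38.2 w_err [-0.012 -0.003  0.004] q [ 0.22  0.5  -0.49  1.65  0.25  1.07 -0.45]
0.45 -2 0 15 -0.003 -0.001 0.001; 0.45 -2 -0 15 -0.003 -0.001 0.001; 0.45 -2 -0 15 -0.003 -0.001 0.001; 0.45 -2 -0 15 -0.003 -0.001 0.001
[303.16085622 282.78937359]
```

View pics/s6.png

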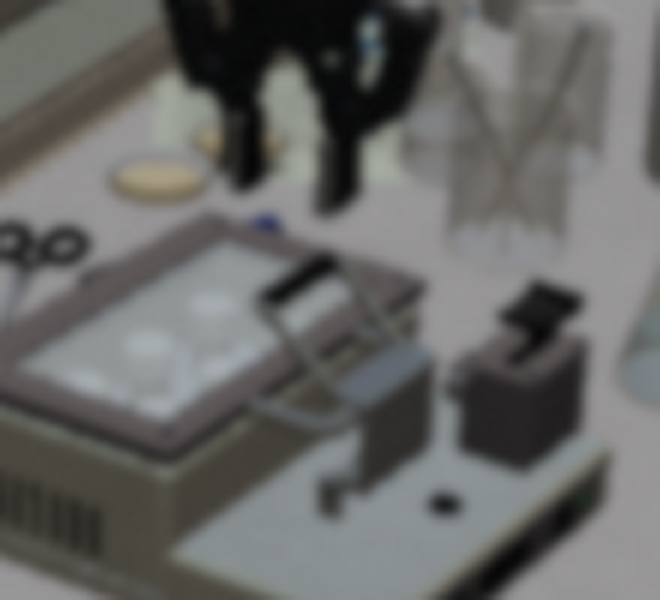

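Request:
carry_out(commands="0.45 -3 0 14 -0.005 0 0.001; 0.45 -3 0 14 -0.004 0 0.001; 0.45 -2 0 14 -0.003 0 0.001; 0.45 0 0 8 0 0 0; 0.45 0 0 0 0 0 0")

```text
t: 14.82
tool_pos: [611.0, 25.1, 123.3]
orientation: [[0.11, 0.994, 0.0], [0.994, -0.11, 0.001], [0.002, 0.0, -1.0]]
wrist_force: [0.3, 0.5, -0.0]
gripper_width: 38.6
```

```bash
python3 - <<'E'
from h import *
st()
P=T(POSE,(-5,0,118))[0];rows(P,1,.45)
E
```

```text
t 14.82 mill [ -5.9  -2.1 123.3] F [ 0.3  0.5 -0. ] w 38.6 w_err [ 0.    -0.002 -0.002] q [ 0.22  0.54 -0.47  1.72  0.29  0.95 -0.47]
0.45 2.0 0.8 5.3 0.000 -0.002 -0.002
```

Request:
carry_out(commands="0.45 2 1 4 0 -0.002 -0.002; 0.1 0 0 0 0 0 0; 0 0 0 0 0 0 0; 0 0 0 0 0 0 0; 0 0 0 0 0 0 0", grip_force=30)

```text
t: 15.45
tool_pos: [612.7, 27.6, 119.9]
orientation: [[0.107, 0.994, 0.001], [0.994, -0.107, -0.0], [-0.0, 0.001, -1.0]]
wrist_force: [0.5, -0.5, -1.9]
gripper_width: 10.9
```

```bash
python3 - <<'E'
from h import *
st()
E
```

```text
t 15.45 mill [ -4.4   0.6 119.9] F [ 0.5 -0.5 -1.9] w 10.9 w_err [0.001 0.    0.001] q [ 0.21  0.55 -0.47  1.72  0.3   0.95 -0.48]
```

```bash
cat >> h.py <<'E'
def latch(th): a=np.arctan2(75,45)+th; return np.array([-50+87.46*np.cos(a),0,60+87.46*np.sin(a)])
def lrows(t0,step,n):
    out=[]
    for i in range(n):
        d=latch(t0+step*(i+1))-latch(t0+step*i); out.append(f"0 0 {d[0]:.1f} {-d[2]:.1f} 0 0 0")
    print("; ".join(out))
E
python3 -c "
from h import *
lrows(0,.1,15)"
```

```text
0 0 -7.7 -4.1 0 0 0; 0 0 -8.1 -3.3 0 0 0; 0 0 -8.4 -2.5 0 0 0; 0 0 -8.6 -1.7 0 0 0; 0 0 -8.7 -0.8 0 0 0; 0 0 -8.7 0.1 0 0 0; 0 0 -8.7 1.0 0 0 0; 0 0 -8.6 1.8 0 0 0; 0 0 -8.3 2.7 0 0 0; 0 0 -8.0 3.5 0 0 0; 0 0 -7.6 4.3 0 0 0; 0 0 -7.2 5.0 0 0 0; 0 0 -6.6 5.7 0 0 0; 0 0 -6.0 6.3 0 0 0; 0 0 -5.4 6.9 0 0 0
```

Request:
carry_out(commands="0 0 -4 -2.2 0 0 0; 0 0 -4 -2 0 0 0")

```text
t: 15.7
tool_pos: [605.6, 28.4, 124.1]
orientation: [[0.108, 0.994, 0.004], [0.994, -0.108, -0.0], [0.0, 0.004, -1.0]]
wrist_force: [2.2, -0.7, -4.9]
gripper_width: 11.0
```

```bash
python3 - <<'E'
from h import *
st()
E
```

```text
t 15.7 mill [-11.5   0.6 124.1] F [ 2.2 -0.7 -4.9] w 11.0 w_err [ 0.004 -0.     0.   ] q [ 0.22  0.53 -0.47  1.73  0.29  0.94 -0.48]
```

Request:
carry_out(commands="0 0 -8 -3.3 0.002 0 0; 0 0 -8.4 -2.5 0.002 0 0; 0 0 -8.6 -1.7 0.002 0 0; 0 0 -8.7 -0.8 0.002 0 0")

```text
t: 16.2
tool_pos: [572.5, 32.2, 134.8]
orientation: [[0.108, 0.994, 0.002], [0.994, -0.108, 0.001], [0.001, 0.001, -1.0]]
wrist_force: [3.8, -0.6, 1.1]
gripper_width: 10.9
```

```bash
python3 - <<'E'
from h import *
st()
E
```

```text
t 16.2 mill [-44.8   0.9 134.8] F [ 3.8 -0.6  1.1] w 10.9 w_err [ 0.001 -0.001 -0.   ] q [ 0.23  0.47 -0.49  1.8   0.27  0.93 -0.49]
```

Request:
carry_out(commands="0 0 -8.7 0 0 0 0; 0 0 -8.7 1 0 0 0; 0 0 -8.6 2 0 0 0; 0 0 -8.3 3 0 0 0")

```text
t: 16.7
tool_pos: [538.6, 36.2, 131.4]
orientation: [[0.108, 0.994, 0.008], [0.994, -0.108, 0.001], [0.002, 0.008, -1.0]]
wrist_force: [5.7, -0.6, 3.2]
gripper_width: 10.7
```

```bash
python3 - <<'E'
from h import *
st()
E
```

```text
t 16.7 mill [-79.    1.2 131.4] F [ 5.7 -0.6  3.2] w 10.7 w_err [ 0.008 -0.002 -0.001] q [ 0.24  0.42 -0.5   1.89  0.26  0.88 -0.5 ]
```

Request:
carry_out(commands="0 0 -8.1 3.6 0.003 0 0; 0 0 -7.8 4.4 0.003 0 0; 0 0 -7.4 5 0.002 0 0; 0 0 -6.8 5.7 0 0 0")

```text
t: 17.2
tool_pos: [507.3, 39.8, 112.6]
orientation: [[0.108, 0.994, 0.002], [0.994, -0.108, 0.002], [0.002, 0.002, -1.0]]
wrist_force: [3.2, -0.2, 2.3]
gripper_width: 10.7
```

```bash
python3 - <<'E'
from h import *
st()
E
```

```text
t 17.2 mill [-110.5    1.4  112.6] F [ 3.2 -0.2  2.3] w 10.7 w_err [ 0.002 -0.002 -0.001] q [ 0.24  0.41 -0.51  1.97  0.26  0.82 -0.53]
```

Request:
carry_out(commands="0 0 -4.5 4.5 0 0 0; 0 0 -3 4 0 0 0; 0 0 -2 3 0 0 0; 0 0 0 0 0 0 0")

```text
t: 17.7
tool_pos: [499.5, 40.7, 103.7]
orientation: [[0.109, 0.994, 0.007], [0.994, -0.109, 0.0], [0.001, 0.007, -1.0]]
wrist_force: [2.6, -0.2, -2.6]
gripper_width: 10.7
```

```bash
python3 - <<'E'
from h import *
st()
E
```

```text
t 17.7 mill [-118.4    1.5  103.7] F [ 2.6 -0.2 -2.6] w 10.7 w_err [ 0.007 -0.001 -0.001] q [ 0.23  0.41 -0.5   2.    0.27  0.79 -0.54]
```

Request:
carry_out(commands="0.45 0 0 0 0 0 0; 0.45 0 0 0 0 0 0; 0.45 0 0 0 0 0 0; 0.45 0 0 -10 0 0 0; 0.45 0 0 -25 0 0 0; 0.45 0 0 -35 0 0 0; 0.45 0 0 -5 0 0 0")

```text
t: 18.58
tool_pos: [493.5, 41.0, 178.4]
orientation: [[0.107, 0.994, -0.006], [0.994, -0.107, -0.0], [-0.001, -0.006, -1.0]]
wrist_force: [-0.2, -0.3, -0.5]
gripper_width: 38.1
```

```bash
python3 - <<'E'
from h import *
from workcell import imaging
st()
a=imaging.read_camera("top");b=imaging.read_camera("side")
cv2.imwrite("pics/s7.png",cv2.resize(b["color"][130:230,220:330,::-1],None,fx=6,fy=6,interpolation=cv2.INTER_CUBIC))
cv2.imwrite("pics/t7.png",cv2.resize(a["color"][130:240,230:340,::-1],None,fx=5,fy=5,interpolation=cv2.INTER_CUBIC))
print((proj(b,T(POSE,[(-52,0,93),(-52,40,93),(-52,-40,93),(-119,26,114),(-119,-26,114)]))-[220,130]+.5)*6)
P=T(POSE,(-52,0,150))[0];rows(P,4,.45)
E
```

```text
t 18.57 mill [-124.3    1.1  178.4] F [-0.2 -0.3 -0.5] w 38.1 w_err [-0.006  0.001  0.001] q [ 0.27  0.3  -0.55  1.93  0.19  0.96 -0.47]
[[387.37027558 394.15806166]
 [339.6094426  428.63032172]
 [433.08261143 361.16434209]
 [490.48434076 418.23777568]
 [549.32435758 372.91157327]]
0.45 -0 18 6 -0.002 0.000 0.000; 0.45 -0 18 7 -0.002 0.000 0.000; 0.45 -0 18 7 -0.002 0.000 0.000; 0.45 -0 18 7 -0.002 0.000 0.000
```

View pics/s7.png

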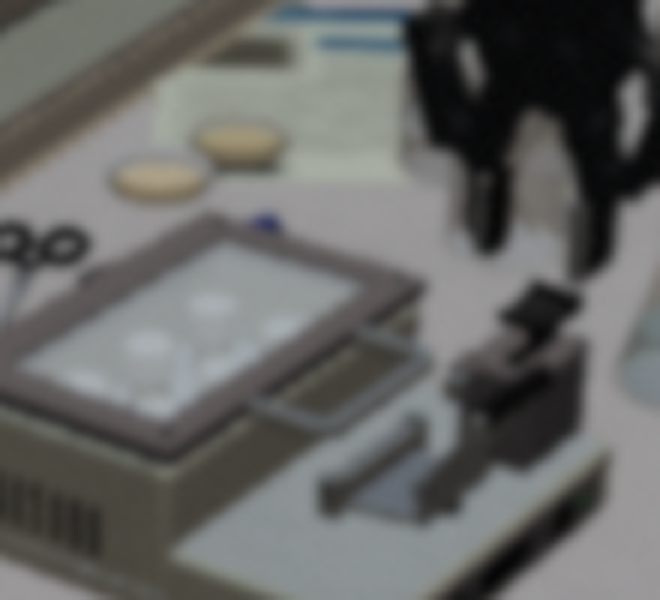

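View pics/t7.png

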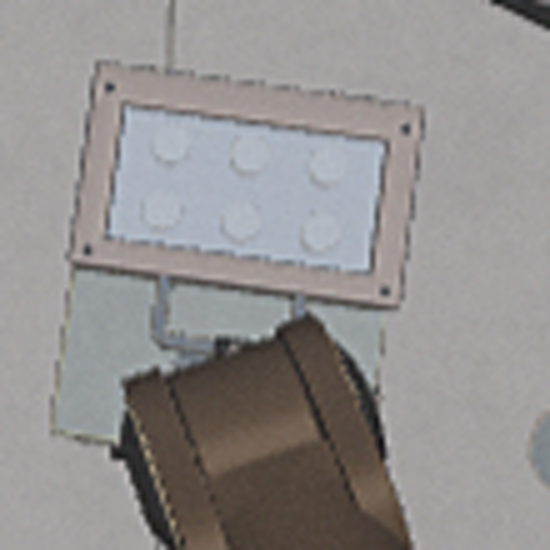

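The latch is on its stop and the slide is still released. The lid bar is where I predicted it, so I'll go to it now.

Request:
carry_out(commands="0.38 0 18 4 -0.002 0 0; 0.38 0 18 6 -0.002 0 0; 0.38 0 18 6 -0.002 0 0; 0.38 0 16 6 0 0 0; 0.38 0 0 0 0 0 0; 0.38 0 0 0 0 0 0")

```text
t: 19.42
tool_pos: [565.7, 32.2, 148.1]
orientation: [[0.108, 0.994, -0.009], [0.994, -0.108, -0.001], [-0.002, -0.009, -1.0]]
wrist_force: [-0.9, 0.2, -0.2]
gripper_width: 32.4
```

```bash
python3 - <<'E'
from h import *
st()
P=T(POSE,(-52,0,100))[0];rows(P,4,.38)
E
```

```text
t 19.43 mill [-5.170e+01  1.000e-01  1.481e+02] F [-0.9  0.2 -0.2] w 32.4 w_err [-0.009  0.002 -0.   ] q [ 0.24  0.45 -0.5   1.8   0.26  0.96 -0.48]
0.38 0 0 12 -0.002 0.000 -0.000; 0.38 -0 -0 12 -0.002 0.000 -0.000; 0.38 -0 -0 12 -0.002 0.000 -0.000; 0.38 -0 -0 12 -0.002 0.000 -0.000
```

Request:
carry_out(commands="0.38 0 0 12 -0.004 0 0; 0.38 0 0 12 -0.004 0 0; 0.38 0 0 10 0 0 0; 0.38 0 1 4 0 0 0; 0.38 0 0 0 0 0 0")

```text
t: 20.05
tool_pos: [565.2, 32.1, 107.7]
orientation: [[0.107, 0.994, -0.001], [0.994, -0.107, -0.002], [-0.003, -0.001, -1.0]]
wrist_force: [-0.1, -0.6, 0.1]
gripper_width: 32.8
```

```bash
python3 - <<'E'
from h import *
from workcell import imaging
st()
b=imaging.read_camera("side")
cv2.imwrite("pics/s8.png",cv2.resize(b["color"][150:220,250:320,::-1],None,fx=8,fy=8,interpolation=cv2.INTER_CUBIC))
P=T(POSE,(-51,0,80))[0];rows(P,4,.38)
E
```

```text
t 20.05 mill [-5.210e+01 -1.000e-01  1.077e+02] F [-0.1 -0.6  0.1] w 32.8 w_err [-0.001  0.003  0.001] q [ 0.22  0.5  -0.48  1.84  0.3   0.88 -0.51]
0.38 0 0 7 -0.000 0.001 0.000; 0.38 0 0 7 -0.000 0.001 0.000; 0.38 0 0 7 -0.000 0.001 0.000; 0.38 0 0 7 -0.000 0.001 0.000
```

View pics/s8.png

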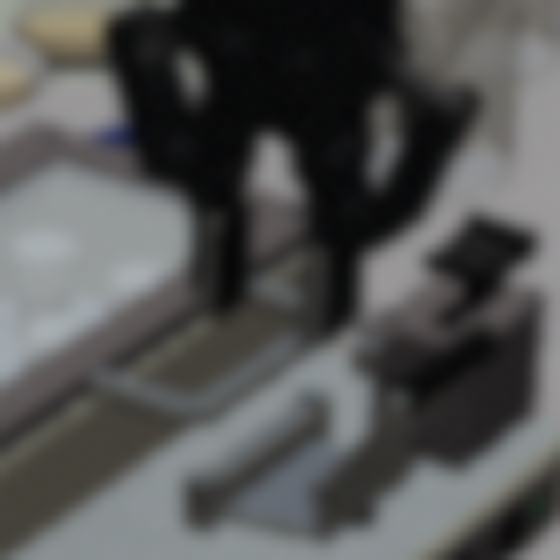

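The bar runs between the two open fingertips, so I'll go down.

Request:
carry_out(commands="0.38 0 1 8 0 0.002 0; 0.38 0 1 8 0 0 0; 0.38 0 0 7 0 0 0; 0.38 0 0 3 0 0 0; 0 0 0 0 0 0 0; 0 0 0 0 0 0 0; 0 0 0 0 0 0 0; 0 0 0 0 0 0 0", grip_force=35)

```text
t: 21.1
tool_pos: [565.9, 32.0, 80.4]
orientation: [[0.107, 0.994, -0.003], [0.994, -0.107, -0.001], [-0.001, -0.003, -1.0]]
wrist_force: [-0.6, 0.7, -2.1]
gripper_width: 8.3
```

```bash
cat >> h.py <<'E'
def lid(th): a=np.arctan2(6,168)+th; return np.array([116-168.1*np.cos(a),0,87+168.1*np.sin(a)])
def ldrows(t0,step,n):
    print("; ".join("0 0 %.1f %.1f 0 0 0"%(d[0],-d[2]) for d in (lid(t0+step*(i+1))-lid(t0+step*i) for i in range(n))))
E
python3 - <<'E'
from h import *
st()
ldrows(0,.08,18)
E
```

```text
t 21.1 mill [-51.4  -0.1  80.4] F [-0.6  0.7 -2.1] w 8.3 w_err [-0.003  0.001  0.001] q [ 0.21  0.54 -0.47  1.86  0.32  0.83 -0.53]
0 0 1.0 -13.4 0 0 0; 0 0 2.1 -13.3 0 0 0; 0 0 3.1 -13.1 0 0 0; 0 0 4.2 -12.8 0 0 0; 0 0 5.2 -12.4 0 0 0; 0 0 6.2 -12.0 0 0 0; 0 0 7.1 -11.4 0 0 0; 0 0 8.0 -10.8 0 0 0; 0 0 8.8 -10.1 0 0 0; 0 0 9.6 -9.4 0 0 0; 0 0 10.3 -8.6 0 0 0; 0 0 11.0 -7.8 0 0 0; 0 0 11.6 -6.9 0 0 0; 0 0 12.1 -5.9 0 0 0; 0 0 12.5 -4.9 0 0 0; 0 0 12.9 -3.9 0 0 0; 0 0 13.1 -2.9 0 0 0; 0 0 13.3 -1.8 0 0 0
```

Request:
carry_out(commands="0 0 0.5 -6 0 0 0; 0 0 1 -10 0 0 0; 0 0 2 -13 0 0 0; 0 0 3 -13 0 0 0")

```text
t: 21.6
tool_pos: [572.7, 31.1, 123.9]
orientation: [[0.107, 0.994, -0.004], [0.994, -0.107, -0.0], [-0.001, -0.004, -1.0]]
wrist_force: [3.8, -0.1, -7.0]
gripper_width: 8.5
```

```bash
cat >> h.py <<'E'
def lidth(off):
    from workcell import bot
    P=np.array(bot.read_state()["tool_pos"]);c,sn=np.cos(POSE[2]),np.sin(POSE[2]);d=P-[POSE[0],POSE[1],0]
    x=c*d[0]+sn*d[1]; v=np.array([116-x,P[2]+off-87]);return np.arctan2(v[1],v[0])-.036,np.hypot(*v)
E
python3 - <<'E'
from h import *
st();print(lidth(13)); ldrows(lidth(13)[0],.08,6)
E
```

```text
t 21.6 mill [-44.5  -0.2 123.9] F [ 3.8 -0.1 -7. ] w 8.5 w_err [-0.004  0.001  0.   ] q [ 0.23  0.49 -0.49  1.81  0.28  0.92 -0.49]
(np.float64(0.2654251613898825), np.float64(168.10878052215745))
0 0 4.5 -12.7 0 0 0; 0 0 5.5 -12.3 0 0 0; 0 0 6.5 -11.8 0 0 0; 0 0 7.4 -11.2 0 0 0; 0 0 8.3 -10.6 0 0 0; 0 0 9.1 -9.9 0 0 0
```

Radius is 168.1 mm, so the geometry matches. I'll continue.

Request:
carry_out(commands="0 0 4.5 -12.7 -0.003 0 0; 0 0 5.5 -12.3 0 0 0; 0 0 6.5 -11.8 0 0 0; 0 0 7.4 -11.2 0 0 0; 0 0 8.3 -10.6 0 0 0")

```text
t: 22.22
tool_pos: [605.9, 27.3, 186.8]
orientation: [[0.107, 0.994, -0.003], [0.994, -0.107, -0.001], [-0.001, -0.002, -1.0]]
wrist_force: [-1.3, 1.0, -4.7]
gripper_width: 8.8
```

```bash
python3 - <<'E'
from h import *
st();print(lidth(13)); ldrows(lidth(13)[0],.08,7)
E
```

```text
t 22.23 mill [-11.1  -0.4 186.8] F [-1.3  1.  -4.7] w 8.8 w_err [-0.002  0.001  0.001] q [ 0.24  0.47 -0.5   1.67  0.25  1.07 -0.45]
(np.float64(0.6895684441655919), np.float64(169.95602033151874))
0 0 9.3 -9.7 0 0 0; 0 0 10.1 -8.9 0 0 0; 0 0 10.7 -8.1 0 0 0; 0 0 11.4 -7.2 0 0 0; 0 0 11.9 -6.3 0 0 0; 0 0 12.4 -5.3 0 0 0; 0 0 12.7 -4.3 0 0 0
```

Request:
carry_out(commands="0 0 9.5 -9.3 0 0 0; 0 0 10.1 -8.5 0 0 0; 0 0 10.7 -7.8 0 0 0; 0 0 11.4 -7 0 0 0; 0 0 11.9 -6.2 0 0 0")

```text
t: 22.85
tool_pos: [657.1, 21.4, 229.1]
orientation: [[0.107, 0.994, -0.015], [0.994, -0.107, -0.003], [-0.005, -0.014, -1.0]]
wrist_force: [-5.2, -0.7, 1.1]
gripper_width: 8.3
```

```bash
python3 - <<'E'
from h import *
st();print(lidth(13)); ldrows(lidth(13)[0],.08,7)
E
```

```text
t 22.85 mill [ 40.5  -0.7 229.1] F [-5.2 -0.7  1.1] w 8.3 w_err [-0.014  0.005  0.001] q [ 0.22  0.53 -0.49  1.47  0.25  1.22 -0.41]
(np.float64(1.0815436339198483), np.float64(172.52731401391063))
0 0 12.3 -5.4 0 0 0; 0 0 12.7 -4.4 0 0 0; 0 0 13.0 -3.4 0 0 0; 0 0 13.2 -2.3 0 0 0; 0 0 13.4 -1.3 0 0 0; 0 0 13.4 -0.2 0 0 0; 0 0 13.4 0.9 0 0 0
```

Request:
carry_out(commands="0 0 12.3 -4 -0.007 0.003 0; 0 0 12.7 -2.5 -0.007 0.003 0; 0 0 12.5 -1.5 0 0 0; 0 0 12 -0.5 0 0 0; 0 0 0 0 0 0 0")

```text
t: 23.48
tool_pos: [708.6, 15.6, 246.7]
orientation: [[0.108, 0.994, 0.001], [0.994, -0.108, 0.0], [0.0, 0.001, -1.0]]
wrist_force: [2.9, -0.0, -7.9]
gripper_width: 8.6
```

```bash
python3 - <<'E'
from h import *
st();print(lidth(13),lidth(9))
E
```

```text
t 23.48 mill [ 92.3  -1.  246.7] F [ 2.9 -0.  -7.9] w 8.6 w_err [ 0.001 -0.     0.   ] q [ 0.2   0.59 -0.47  1.32  0.27  1.29 -0.39]
(np.float64(1.398194102388246), np.float64(174.32192223358797)) (np.float64(1.3949966858205889), np.float64(170.3600554064022))
```

Request:
carry_out(commands="0 0 0 1 0 0 0; 0.35 0 0 0 0 0 0; 0.35 0 0 0 0 0 0; 0.35 0 0 0 0 0 0; 0.35 0 0 -10 0 0 0; 0.35 0 0 -25 0 0 0; 0.35 0 0 -30 0 0 0; 0.35 0 -20 -20 0 0 0; 0.35 0 -30 0 0 0 0; 0.35 0 -30 0 0 0 0; 0.35 0 -30 0 0 0 0; 0.35 0 -20 0 0 0 0; 0.35 0 0 0 0 0 0; 0.35 0 0 0 0 0 0")

```text
t: 25.22
tool_pos: [577.4, 30.8, 341.3]
orientation: [[0.107, 0.994, 0.012], [0.994, -0.107, 0.0], [0.001, 0.012, -1.0]]
wrist_force: [0.1, -0.4, 0.0]
gripper_width: 30.0
```

```bash
python3 - <<'E'
from h import *
from workcell import imaging
st()
a=imaging.read_camera("top");b=imaging.read_camera("side")
cv2.imwrite("pics/s9.png",cv2.resize(b["color"][60:260,150:380,::-1],None,fx=3,fy=3,interpolation=cv2.INTER_CUBIC))
u=(proj(b,T(POSE,[lid(1.4),lid(1.2),lid(1.5)]))-[150,60]+.5)*3;print(u)
E
```

```text
t 25.23 mill [-39.8  -0.  341.3] F [ 0.1 -0.4  0. ] w 30.0 w_err [ 0.012 -0.001  0.001] q [ 0.27  0.3  -0.53  1.54  0.16  1.34 -0.38]
[[274.27445791 203.73281543]
 [303.87911448 219.96445431]
 [259.29972338 198.2355528 ]]
```

View pics/s9.png

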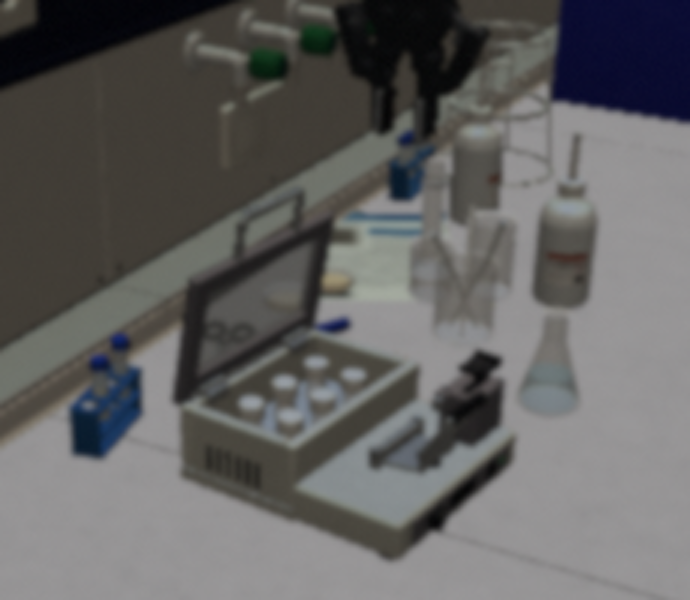

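The lid stands open with its bar at about (270, 208), which puts it near 1.4 rad. The latch lies swung over, the pad is still displaced, and the flask is upright. The arm is well clear, so I'm handing in.

```bash
python3 -c "
from workcell import job
print(job.sign_off())"
```

```text
the job is handed in; nothing more can be done
None
```

The bead mill is open and I handed the job in at about 25 s of the 72 s allowed. The sign-off reported no verdict.

- **Safety slide:** I pressed the pad until it bottomed, about 5 mm down at roughly 14 N. I pushed it to the end stop and let it pop up. The wrist force stayed around 20 N at most. The push stalled several times on friction before the slide moved, and a camera check then showed the bolt clear of the latch plate.
- **Latch:** I swung it onto its stop with about 7 N or less at the wrist. The last pictures show it lying over.
- **Guard lid:** I raised it to about 1.4 rad, judged from both the tool position and the last side picture, and let go. It stands open by itself.
- **Final checks:** The last side picture shows the pad still across and the flask upright. The wrist force read zero with the arm well clear. I did not look at the beaker and dropper again, but the arm never went near them.

Two small disagreements came up. The lid bar looked 2 to 3 mm off the fitted mill pose in the side camera, and the fingers slid about 4 mm along the bar while raising the lid. Neither affected the result.

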